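# Reset the alarm lever behind the guard panel with the hook rod

### The job

Take the bent reset rod by its yellow handle from the wooden cradle, reach over the guard panel and, with the rod only, slide the red lever towards its green dot until you feel it meet its stop, then keep it pressed there with about 9 N for a good second, never pushing on the switch with more than 13 N. Then lay the rod back in its cradle as you found it and let go, leaving the red lever where you pushed it and the blue lever and everything else on the desk untouched.

Things in the scene. Friction and masses are not known exactly. Their poses are not given: they have to be found in the camera images.
- rod: Bent reset rod, loose, about 0.12 kg: a yellow flat handle 90 long (x -55 to +35), 14 wide (y), 18 high (z), then a steel rod 8 in diameter running on along +x from the handle's end to x = +85, where it bends square down (-z) into a leg whose rounded end is 105 below the handle's centre line. Origin: in the handle, at its mid-width and mid-height, the place to grip from above (fingers either side in y). At rest +z is up.
- rod_tip (a point): Lower end of the rod's leg, at (85, 0, -105) in the rod's frame, on the leg's centre line (leg radius 4). Sideways load twists the rod in a weak grip: hold it firmly; pressing, the tip gives about 1 mm per N.
- cradle: Fixed wooden cradle, base 140 x 70 x 12, origin at the centre of its underside on the desk. Two forks stand on it: at x = -46 one for the handle (slot 20 wide, floor 116 above the desk), at x = +50 one for the steel rod (slot 16 wide, floor 121); each is 12 thick along x, its slot walls rise 16 above the floor and flare outwards for another 13 or so. The rod rests with its x axis along the cradle's x axis, its leg hanging free beyond the +x end.
- cradle_seat (a point): Point fixed to the cradle, on its centre, 125 above the desk: where the rod's origin lies when the rod rests in the cradle.
- console: Fixed grey switch console, origin at the centre of its underside on the desk, about 170 (x) x 340 (y); base plate 12 thick. Along its -x edge (towards the robot) stands the guard panel: aluminium with a yellow stripe, 340 wide, 5 thick, centred at x = -77.5, its top edge 115 above the desk. Side cheeks at y = +-167.5 are 45 high. Open above and at +x.
- red_switch: White switch housing with the red lever, fixed on the console's base plate behind the guard at console y = +75 or -75 (either place), 70 (x) x 120 (y) x 22 high; origin at the centre of its underside, 12 above the desk. A green dot marks its +y end (on), a black dot its -y end, 50 from the centre. Never push on it or its lever with more than 13 N in all.
- red_lever_top (a point): Centre of the red lever's top, 64 above the desk. An upright paddle, 24 (x) x 8 (y), 30 tall, at the switch's x = 0. Starts at y = -32 to +4, slides 28 to 40 towards +y to a rigid stop, set by a hidden screw: lever centre then at y = +8 to +32, different each time, found only by feel. About 2 N of friction; stays where left, no spring or click.
- blue_switch: Same housing with the blue lever, in the other place on the console (its lever starts at y = -30 to +4 of its housing). Not to be used.
- blue_lever_top (a point): Centre of the top of the blue lever; it must not be moved.
- mug: White mug, radius 38, 90 high, on the desk, loose, leave alone. Origin under its centre.
- torch: Black torch with a red band standing on end, 48 across, 150 high, loose, leave alone. Origin under its centre.
- radio: Black hand radio standing up, 36 x 58 x 110 with a stub aerial to 180, loose, leave alone. Origin under its centre.
- stapler: Blue and black stapler, 130 x 32 x 50, loose, leave alone. Origin under its centre.
- mouse: White computer mouse, 105 x 60 x 33, loose, leave alone. Origin under its centre.
- bottle: Green bottle with a black cap, radius 30, 170 high, loose, leave alone. Origin under its centre.
Mind the look-alikes: they are no part of the job. What is shaped like the rod but black or turquoise is not meant.

How it is judged:
By the outcome, as a careful person would: the job done as asked, in the order asked, and still so for the second after the job is handed in, with the robot touching nothing.
It also fails if it takes over 67 s, if anything falls off the work surface, if the arm or the gripper's body presses on something with over 40 N, if the wrist force passes 120 N, or if a joint passes its speed limit or range.

### The arm

A 6-joint arm with a two-finger parallel gripper is mounted at the origin on the work surface. World frame = base frame: x ahead of the robot, y to its left, z up, the work surface at z = 0. Lengths are in m, angles in rad, forces in N, time in s.
With the tool pointing down it reaches from about 0.3 to 0.95 m from the base axis. Payload 3.1 kg.
Tool frame: the origin (TCP) lies midway between the tips of the shut fingers; the grasp point (between the pads) lies 19 mm behind it; z points along the fingers, y is the line along which they close (so a half turn about z gives the same grasp; the last joint's range is limited). The gripper opens to 85 mm and grips with 20 to 120 N. Pads are 22 mm wide; open, the fingers measure 114 mm over their backs; the gripper's body (76 mm by 85 mm) begins 54 mm behind the grasp point. The pads swing forward as they close: fully open they stand 13 mm farther back than shut.
Start: joints at [-1.318, 0.308, 1.634, -0, 1.2, -0.07], TCP at [0.198, -0.593, 0.231] pointing down, gripper open.
Joint ranges: [-3.06, 3.06], [-0.79, 1.96], [0.05, 2.63], [-1.19, 4.34], [0.05, 2.64], [-2.94, 2.94]. Speed limits (rad/s): [2.79, 2.79, 3.14, 3.14, 3.14, 3.14].

### API

Orientations are given as [roll, pitch, yaw] about the fixed x, y, z axes, in that order (R = Rz(yaw) Ry(pitch) Rx(roll)).
In Python, from cell import manip, read_camera, find_in, cut_out gives the robot as it stands.
- The arm moves only by the tool play_rows, never from a script. Its argument "deltas" is a list of rows, each a list of 5 numbers: the shift along the tool's x, y, z in cm, then the turn about the tool's z in degrees, then the opening, from 0 (shut) to 1 (fully open). In form: [[dx, dy, dz, yaw, jaw], ...]. A call has 1 to 5 rows; each row is the pose to reach, as a shift and turn from the pose commanded when the call began, along the tool's axes at that moment; what a row does not reach only later rows make up. A row lasts 1/8 s, in which the tool goes at most 62.5 mm and 10.7 degrees, less where a joint would pass 70% of its speed; a pose out of reach is approached as far as the arm can. A call with a gripper value outside its range is refused whole. The fingers move at their own pace and stop on an object; the grip force is fixed at half the most. Time passes only in rows, so rows that repeat a pose let the fingers close. It gives the time, the measured TCP pose, the force, the opening and the grip force at its end, in the units of the state.
- manip.sense(): the state, without advancing time (a new reading comes with each control period).
- read_camera(name): name is "side" or "top"; returns a dict with "img" (420x560x3 uint8, red, green, blue), "depth" (420x560 float32, m along the optical axis (not along the pixel's ray), 0 where there is no reading), "fx", "fy", "cx", "cy" (pixels), "k1" (the pictures are not rectified: a ray, as slopes to the right and down, at radius r is drawn at 1 + k1 r^2 times it, then the intrinsics apply), "world_from_camera" (4x4, takes a point from camera to world coordinates). Camera axes: x right, y down, z forward; pixel columns grow to the right and rows downward; lengths in m; the calibration is good to about 2 mm. A picture is of the moment at which its call begins.
- manip.hand_in(): hands the job in; it is judged then, once.
Trained networks look in the newest picture that a camera, given by its name, has taken for a name from the list of things; names that differ only in an ending like _2 or _b are one class to them, and where a whole thing is asked for, a point or a joint stands for the part that bears it (a point fixed in the world has none). Each returns a list of dicts, best first, with "confidence" (0 to 1); they miss things now and then, are a little off and sometimes report something else, mostly with a low value. They report only what shows in the picture. A call takes as long as a camera call. They do not tell look-alikes from the thing itself.
- find_in(camera, label): "rect" ([left, top, right, bottom] as shares, 0 to 1, of the picture: columns of its width, rows of its height, round what is visible of it).
- cut_out(camera, label): "mask" (420x560 bool, what is visible of it) and "rect" ([left, top, right, bottom] as shares, 0 to 1, of the picture: columns of its width, rows of its height, round what is visible of it).
The state is a dict: "time": time; "qpos": joint angles; "qvel": joint speeds; "joint_efforts": joint torques, N m; "eef_pos": TCP position; "eef_rot": TCP orientation; "wrist_force": force on the tool from outside, world axes, zero at the start; "ft_torque": the same for the moment, N m; "gripper_width": finger opening in m; "gripper_force": force on a finger pad.
Only numpy, scipy, OpenCV 4.12 (cv2) and the standard library are available. Lean on these libraries where they do the work, as an engineer would, in place of code of your own. Each camera call takes 0.05 s, during which the arm holds its last target. There are 200 camera calls.

## Working session

There is one attempt and no reset: what is moved stays moved. The work goes in short steps, Python scripts to look and compute and a tool call to move; the robot and the scene stay as the last step left them, time stands still between calls to the robot, and variables do not carry over. Pictures are saved under pics/ and viewed, at most 10 in all, crops included, and the job is handed in when it is done.

Besides the shell and the picture viewer there is one more tool, called after ">>>" as name([rows], argument=value, ...), one row to a line, values as JSON. play_rows: Moves the arm, as the interface text tells. Its arguments: {"type":"object","properties":{"deltas":{"type":"array"}},"required":["deltas"]}

```bash
mkdir -p pics; ls; cat > h.py <<'E'
import numpy as np, cv2
from cell import manip, read_camera, find_in, cut_out
def pts(c):
    H,W=c["depth"].shape
    u,v=np.meshgrid(np.arange(W),np.arange(H))
    K=np.array([[c["fx"],0,c["cx"]],[0,c["fy"],c["cy"]],[0,0,1.]])
    p=cv2.undistortPoints(np.stack([u,v],-1).reshape(-1,1,2).astype(np.float64),K,np.array([c["k1"],0,0,0.])).reshape(H,W,2)
    d=c["depth"].astype(float)
    P=np.dstack([p[...,0]*d,p[...,1]*d,d])
    T=np.array(c["world_from_camera"])
    X=P@T[:3,:3].T+T[:3,3]
    X[d==0]=np.nan
    return X
E
python3 - <<'E'
from h import *
s=manip.sense(); print(s)
for n in("top","side"):
    c=read_camera(n); cv2.imwrite(f"pics/{n}0.png",c["img"][...,::-1]); np.savez(f"{n}0.npz",**c); print(n,c["fx"],c["k1"],np.round(c["world_from_camera"],3).tolist())
E
```

```text
pics
{'time': 0.0, 'qpos': array([-1.31770102e+00,  3.09038073e-01,  1.63519744e+00, -2.58693804e-06,
        1.19972021e+00, -6.97314333e-02]), 'qvel': array([-0.00054019,  0.00031947,  0.00030644,  0.00065138,  0.0022456 ,
       -0.00197384]), 'joint_efforts': array([-1.47627830e-03, -4.15253377e+01, -2.76667500e+01, -2.88839565e-04,
        1.01260628e-02, -2.58854293e-06]), 'eef_pos': array([ 0.19802521, -0.59191771,  0.23002132]), 'eef_rot': array([-3.13923516e+00, -1.62243690e-04,  3.22827489e-01]), 'wrist_force': array([ 0.29463521, -0.3056973 , -0.35618176]), 'ft_torque': array([ 0.06977667, -0.02731311, -0.0117563 ]), 'gripper_force': 0.0, 'gripper_width': 0.08543355285305491}
top 537.480465661137 -0.01888543933152314 [[-0.012, -0.985, 0.175, 0.21], [-1.0, 0.012, -0.003, 0.035], [0.001, -0.175, -0.985, 1.647], [0.0, 0.0, 0.0, 1.0]]
side 386.9154285247714 -0.07429350679183025 [[-0.966, -0.197, 0.166, 0.307], [-0.257, 0.717, -0.648, 0.634], [0.009, -0.669, -0.743, 0.789], [0.0, 0.0, 0.0, 1.0]]
```

View pics/top0.png

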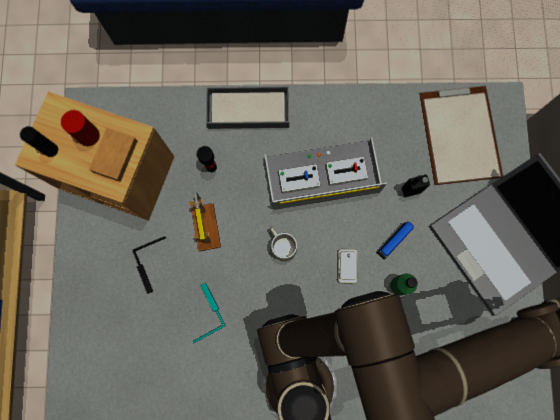

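View pics/side0.png

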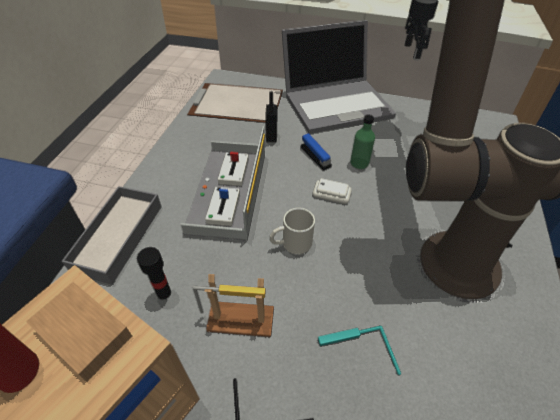

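The top view shows the yellow rod in its cradle at about (202,222) with its leg at about (197,198). The console is at (323,170), its red switch on the right at (347,170) and its blue one on the left at (298,178). The green dots are at the left (+y) ends. The side view agrees: red lever (235,157), green dot near (222,180).

```bash
cat > m.py <<'E'
from h import *
def rect(X,m):
    p=X[m][:,:2]; p=p[~np.isnan(p).any(1)]
    (c,s,a)=cv2.minAreaRect((p*1000).astype(np.float32)); return np.round(c,1),np.round(s,1),round(a,1),len(p)
E
python3 - <<'E'
from m import *
for n in("top","side"):
    c=dict(np.load(f"{n}0.npz")); X=pts(c); Z=X[...,2]
    hsv=cv2.cvtColor(c["img"],cv2.COLOR_RGB2HSV).astype(int); h,s,v=hsv[...,0],hsv[...,1],hsv[...,2]
    reg=(X[...,0]>0.25)&(X[...,0]<0.95)&(X[...,1]<.5)&(X[...,1]>-.3)
    ye=reg&(h>20)&(h<34)&(s>150)&(v>90)
    hd=ye&(Z>.115)&(Z<.15)&(X[...,1]>0.2)
    print(n,"handle",rect(X,hd),np.nanmedian(Z[hd]),np.nanmax(Z[hd]))
    gp=reg&(Z>.105)&(Z<.125)&(X[...,1]<.2)&(X[...,0]>.4)
    print("guard",rect(X,gp),np.nanmax(Z[gp]))
    for nm,m in(("red",((h<6)|(h>174))),("blue",(h>105)&(h<128))):
        m=reg&m&(s>130)&(v>60)&(Z>.045)&(Z<.075)&(X[...,1]<.2)&(X[...,1]>-.12)&(X[...,0]>.5)
        t=m&(Z>.058); print(nm,rect(X,m),"top",rect(X,t),np.nanmax(Z[m]), np.nanmedian(X[t],0))
    gr=reg&(h>40)&(h<85)&(s>100)&(Z>.02)&(Z<.05)&(X[...,0]>.5)&(X[...,1]<.2)&(X[...,1]>-.2)
    k,l=cv2.connectedComponents(gr.astype(np.uint8))
    for i in range(1,k): print("green",(l==i).sum(),np.round(np.nanmedian(X[l==i],0),4))
    wh=reg&(s<40)&(v>150)&(Z>.026)&(Z<.042)&(X[...,0]>.5)&(X[...,1]<.2)
    k,l=cv2.connectedComponents(wh.astype(np.uint8))
    for i in range(1,k):
        if (l==i).sum()>80: print("white",rect(X,l==i))
    st=reg&(Z>.119)&(Z<.15)&(X[...,1]>.2)&(X[...,1]<.42)&~hd
    print("steel etc",rect(X,st))
    cr=reg&(Z>.006)&(Z<.02)&(h<20)&(s>100)&(X[...,1]>.15)
    print("cradle base",rect(X,cr))
    for lb in("rod","cradle","red_switch","mug","torch","radio"):
        r=cut_out(n,lb)
        for q in r[:2]:
            P=X[q["mask"]]; P=P[~np.isnan(P).any(1)]
            print(lb,round(q["confidence"],2),np.round(np.median(P,0),3),np.round(P.min(0),3),np.round(P.max(0),3))
E
```

```text
top handle (array([466.7, 281.4]), array([88. , 15.5]), 11.4, 161) 0.13355403000570387 0.14110754488078792
guard (array([558.1, -93.5]), array([ 11.1, 339.2]), 8.6, 281) 0.12191514926801972Traceback (most recent call last):
  File "<stdin>", line 13, in <module>
    res = np.fmax.reduce(a, axis=axis, out=out, **kwargs)
ValueError: zero-size array to reduction operation fmax which has no identity
```

```bash
cat > a.py <<'E'
from m import *
for n in("top","side"):
    c=dict(np.load(f"{n}0.npz")); X=pts(c); Z=X[...,2]
    hsv=cv2.cvtColor(c["img"],cv2.COLOR_RGB2HSV).astype(int); h,s,v=hsv[...,0],hsv[...,1],hsv[...,2]
    reg=(X[...,0]>0.25)&(X[...,0]<0.95)&(X[...,1]<.5)&(X[...,1]>-.3)
    ye=reg&(h>20)&(h<34)&(s>150)&(v>90)
    hd=ye&(Z>.115)&(Z<.15)&(X[...,1]>0.2)
    print(n,"handle",rect(X,hd),np.nanmedian(Z[hd]))
    gp=reg&(Z>.105)&(Z<.125)&(X[...,1]<.2)&(X[...,1]>-.27)&(X[...,0]>.5)&(X[...,0]<.62)
    print("guard",rect(X,gp),np.nanmax(Z[gp]))
    con=reg&(X[...,1]<.1)&(X[...,0]>.54)&(X[...,0]<.78)
    for nm,m in(("red",((h<6)|(h>174))),("blue",(h>105)&(h<128))):
        m=con&m&(s>130)&(v>60)&(Z>.045)&(Z<.08)
        k,l,st,_=cv2.connectedComponentsWithStats(m.astype(np.uint8))
        for i in range(1,k):
            if st[i,4]>8: print(nm,st[i].tolist(),rect(X,l==i),np.round(np.nanmedian(X[l==i],0),4),np.round(np.nanmax(Z[l==i]),4))
    gr=con&(h>40)&(h<85)&(s>100)&(Z>.005)&(Z<.05)
    bk=con&(v<50)&(Z>.02)&(Z<.042)
    wh=con&(s<40)&(v>150)&(Z>.024)&(Z<.042)
    for nm,m,mn in(("green",gr,3),("black",bk,6),("white",wh,80)):
      k,l,st,_=cv2.connectedComponentsWithStats(m.astype(np.uint8))
      for i in range(1,k):
        if st[i,4]>=mn: print(nm,st[i].tolist(),rect(X,l==i),np.round(np.nanmedian(X[l==i],0),4))
    st=reg&(Z>.119)&(Z<.15)&(X[...,1]>.2)&(X[...,1]<.42)&~hd
    print("steel etc",rect(X,st))
    cr=reg&(Z>.006)&(Z<.02)&(h<20)&(s>100)&(X[...,1]>.15)
    print("cradle base",rect(X,cr))
E
python3 a.py
python3 - <<'E'
from m import *
for n in("top","side"):
    c=read_camera(n);X=pts(c)
    for lb in("rod","cradle","red_switch","mug","torch","radio"):
        r=cut_out(n,lb)
        for q in r[:2]:
            P=X[q["mask"]]; P=P[~np.isnan(P).any(1)]
            if len(P): print(n,lb,round(q["confidence"],2),np.round(np.median(P,0),3),np.round(P.min(0),3),np.round(P.max(0),3))
E
```

```text
top handle (array([466.7, 281.4]), array([88. , 15.5]), 11.4, 161) 0.13355403000570387
guard (array([558.1, -93.5]), array([ 11.1, 339.2]), 8.6, 281) 0.12191514926801972
red [354, 163, 4, 8, 20] (array([ 650.5, -178.5]), array([23. ,  8.1]), 15.3, 20) [ 0.6497 -0.1783  0.0642] 0.0704
blue [305, 171, 3, 8, 19] (array([625.1, -28.1]), array([20.4,  6.4]), 0.2, 19) [ 0.6259 -0.0279  0.0627] 0.0718
green [308, 154, 3, 4, 10] (array([699.8, -40.6]), array([ 6.6, 10.8]), 85.2, 10) [ 0.7003 -0.0407  0.0153]
green [328, 164, 4, 3, 9] (array([ 663.9, -103.3]), array([8.9, 7.8]), 86.8, 9) [ 0.6644 -0.104   0.0326]
green [281, 172, 3, 3, 9] (array([638.7,  45. ]), array([6.3, 7.4]), 90.0, 9) [0.6392 0.0449 0.0375]
black [370, 140, 2, 9, 10] (array([ 730.4, -233.9]), array([22.3,  1.9]), 11.0, 10) [ 0.7314 -0.2337  0.0257]
black [374, 160, 2, 8, 8] (array([ 667.8, -243.7]), array([20.9,  1.7]), 12.7, 8) [ 0.6692 -0.2429  0.0269]
black [313, 167, 3, 3, 7] (array([655.2, -53.2]), array([6.5, 6.9]), 24.9, 7) [ 0.654  -0.0545  0.0332]
black [335, 166, 19, 7, 56] (array([ 645.1, -147.5]), array([13.2
[... 2859 characters left out ...]
4] [ 0.564 -0.417 -0.005] [ 0.64  -0.327  0.184]
side rod 0.95 [0.485 0.285 0.132] [ 0.424  0.236 -0.002] [0.599 0.301 0.137]
side rod 0.77 [0.237 0.265 0.012] [ 0.132  0.222 -0.003] [0.307 0.316 0.018]
side cradle 0.85 [0.482 0.287 0.012] [ 0.407  0.216 -0.003] [0.582 0.327 0.151]
side red_switch 0.73 [ 0.643 -0.147  0.033] [ 0.606 -0.221  0.007] [ 0.693 -0.091  0.066]
side red_switch 0.52 [ 0.429 -0.288  0.033] [ 0.373 -0.411 -0.004] [ 0.489 -0.244  0.052]
side mug 0.74 [0.411 0.063 0.055] [ 0.371 -0.025 -0.002] [0.468 0.084 0.094]
side torch 0.85 [0.662 0.277 0.127] [0.648 0.243 0.002] [0.694 0.293 0.153]
side radio 0.87 [ 0.585 -0.336  0.081] [ 0.565 -0.565 -0.002] [ 0.655 -0.327  0.182]
```

>>> play_rows([
  [0,0,-6,0,1],
  [54.2,-74.1,-6,7.4,1],
  [54.2,-74.1,-6,7.4,1],
  [54.2,-74.1,-6,7.4,1],
  [54.2,-74.1,-6,7.4,1],
])

```text
time: 1.42
eef_pos: [0.2746, -0.3528, 0.2915]
eef_rot: [3.141, -0.001, 0.193]
wrist_force: [1.1, -0.3, 0.6]
gripper_width: 0.0852
gripper_force: 0.0
```

```bash
cat >> h.py <<'E'
def go(x,y,z,yawdeg):
    from scipy.spatial.transform import Rotation as Ro
    s=manip.sense(); R=Ro.from_euler('xyz',s['eef_rot']).as_matrix()
    d=R.T@(np.array([x,y,z])-s['eef_pos'])*100
    yaw=np.degrees(s['eef_rot'][2]); print('t',round(s['time'],2),'pos',np.round(s['eef_pos'],4),'rpy',np.round(np.degrees(s['eef_rot']),2),'delta cm',np.round(d,2),'turn',round(-(yawdeg-yaw),2),'F',np.round(s['wrist_force'],2),'w',s['gripper_width'])
E
python3 -c "
from h import *
go(.477,.283,.25,11.1)"
```

```text
t 1.43 pos [ 0.2746 -0.3528  0.2915] rpy [ 1.7996e+02 -4.0000e-02  1.1050e+01] delta cm [ 32.05 -58.52   4.13] turn -0.05 F [ 1.1  -0.27  0.59] w 0.0851856007613783
```

>>> play_rows([
  [32,-58.5,2,0,1],
  [32,-58.5,2,0,1],
  [32,-58.5,2,0,1],
  [32,-58.5,2,0,1],
  [32,-58.5,2,0,1],
])

```text
time: 2.05
eef_pos: [0.369, -0.055, 0.2825]
eef_rot: [3.14, -0.002, 0.193]
wrist_force: [0.5, -1.2, 0.4]
gripper_width: 0.0855
gripper_force: 0.0
```

```bash
python3 -c "
from h import *
go(.477,.283,.22,11.1)"
```

```text
t 2.05 pos [ 0.369  -0.055   0.2825] rpy [ 1.7993e+02 -1.3000e-01  1.1070e+01] delta cm [ 17.07 -31.1    6.25] turn -0.03 F [ 0.47 -1.18  0.4 ] w 0.08549064545221777
```

>>> play_rows([
  [15,-27.3,2,0,1],
  [15,-27.3,2,0,1],
  [15,-27.3,2,0,1],
  [15,-27.3,2,0,1],
  [15,-27.3,2,0,1],
])

```text
time: 2.68
eef_pos: [0.4637, 0.2423, 0.2621]
eef_rot: [3.141, -0.001, 0.194]
wrist_force: [1.0, 0.5, -0.5]
gripper_width: 0.0854
gripper_force: 0.0
```

```bash
python3 - <<'E'
from h import *
go(.4773,.283,.2,11.1)
for n in("top","side"):
    c=read_camera(n); cv2.imwrite(f"pics/{n}1.png",c["img"][...,::-1]); np.savez(f"{n}1.npz",**c)
c=dict(np.load("side0.npz")); X=pts(c); cv2.imwrite("pics/cr.png",cv2.resize(c["img"][250:350,170:300,::-1],None,fx=5,fy=5,interpolation=cv2.INTER_CUBIC))
# steel rod / leg in side0
hsv=cv2.cvtColor(c["img"],cv2.COLOR_RGB2HSV).astype(int)
Z=X[...,2]
m=(Z>.03)&(Z<.11)&(X[...,0]>.535)&(X[...,0]<.6)&(X[...,1]>.26)&(X[...,1]<.33)
for z in np.arange(.03,.11,.01):
    k=m&(Z>z)&(Z<z+.01); print(round(z,2),k.sum(),np.round(np.median(X[k],0),4) if k.any() else '')
E
```

```text
t 2.67 pos [0.4637 0.2423 0.2621] rpy [ 1.7999e+02 -7.0000e-02  1.1140e+01] delta cm [ 2.11 -3.74  6.22] turn 0.04 F [ 0.99  0.51 -0.49] w 0.08539212967468013
0.03 7 [0.5597 0.2998 0.0341]
0.04 11 [0.5589 0.2992 0.0451]
0.05 10 [0.5598 0.2995 0.0558]
0.06 7 [0.5605 0.2984 0.0638]
0.07 12 [0.5588 0.299  0.0755]
0.08 11 [0.5592 0.299  0.086 ]
0.09 10 [0.5596 0.2988 0.0959]
0.1 10 [0.5598 0.2992 0.1046]
```

>>> play_rows([
  [2.1,-3.7,3,0.8,1],
  [2.1,-3.7,6.2,0.8,1],
  [2.1,-3.7,6.2,0.8,1],
])

```text
time: 3.15
eef_pos: [0.4742, 0.2788, 0.197]
eef_rot: [3.139, 0.007, 0.18]
wrist_force: [-0.3, -1.0, -1.3]
gripper_width: 0.0855
gripper_force: 0.0
```

```bash
python3 - <<'E'
from h import *
go(.4772,.2828,.106,10.3)
cs=[cv2.resize(read_camera(n)["img"][sl],(400,400),interpolation=cv2.INTER_CUBIC) for n,sl in (("top",(slice(160,260),slice(150,250))),("side",(slice(200,340),slice(170,310))))]
cv2.imwrite("pics/g1.png",np.hstack(cs)[...,::-1])
E
```

```text
t 3.15 pos [0.4742 0.2788 0.197 ] rpy [179.87   0.41  10.31] delta cm [ 0.43 -0.36  9.09] turn 0.01 F [-0.31 -0.96 -1.26] w 0.08547380937755297
```

View pics/g1.png

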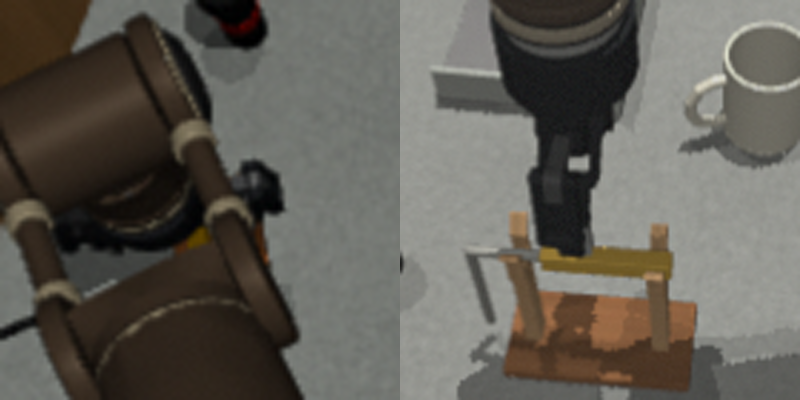

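The side crop shows the open gripper straddling the yellow handle (about (600,260) in the crop) from above, and the top view is blocked by the arm. I'll descend now.

>>> play_rows([
  [0.3,-0.3,5,0,1],
  [0.3,-0.3,8,0,1],
  [0.3,-0.3,9.1,0,1],
  [0.3,-0.3,9.1,0,1],
])

```text
time: 3.75
eef_pos: [0.4798, 0.2837, 0.1099]
eef_rot: [-3.141, -0.001, 0.179]
wrist_force: [0.3, -0.2, 0.3]
gripper_width: 0.0853
gripper_force: 0.0
```

```bash
python3 - <<'E'
from h import *
go(.4772,.2828,.106,10.3)
E
```

```text
t 3.75 pos [0.4798 0.2837 0.1099] rpy [-1.7998e+02 -7.0000e-02  1.0260e+01] delta cm [-0.28  0.04  0.39] turn -0.04 F [ 0.31 -0.24  0.32] w 0.08529118573278818
```

>>> play_rows([
  [-0.2,0.05,0.1,0,1],
  [-0.2,0.05,0.1,0,1],
  [-0.2,0.05,0.1,0,1],
])

```text
time: 4.12
eef_pos: [0.4778, 0.2833, 0.1088]
eef_rot: [-3.141, -0.002, 0.18]
wrist_force: [-0.3, 0.0, 0.4]
gripper_width: 0.0851
gripper_force: 0.0
```

```bash
python3 - <<'E'
from h import *
go(.4772,.2828,.106,10.3)
E
```

```text
t 4.12 pos [0.4778 0.2833 0.1088] rpy [-1.7997e+02 -9.0000e-02  1.0300e+01] delta cm [-0.07  0.04  0.28] turn 0.0 F [-0.3   0.01  0.36] w 0.0851305858378402
```

>>> play_rows([
  [0,0.03,0.2,0,0.5],
  [0,0.03,0.2,0,0.3],
  [0,0.03,0.2,0,0.2],
  [0,0.03,0.2,0,0.1],
  [0,0.03,0.2,0,0],
])

```text
time: 4.75
eef_pos: [0.4774, 0.2828, 0.106]
eef_rot: [-3.141, -0.0, 0.18]
wrist_force: [0.2, 0.0, 0.8]
gripper_width: 0.0132
gripper_force: 58.9
```

>>> play_rows([
  [0,0,0,0,0],
  [0,0,0,0,0],
  [0,0,0,0,0],
  [0,0,0,0,0],
])

```text
time: 5.25
eef_pos: [0.4774, 0.2828, 0.106]
eef_rot: [-3.141, -0.0, 0.18]
wrist_force: [0.4, 1.0, 0.7]
gripper_width: 0.0132
gripper_force: 58.9
```

```bash
python3 - <<'E'
from h import *
go(.4772,.2828,.106,10.3); print(manip.sense()['ft_torque'])
c=read_camera("side"); np.savez("side2.npz",**c)
X=pts(c);Z=X[...,2]
hsv=cv2.cvtColor(c["img"],cv2.COLOR_RGB2HSV).astype(int); h,s,v=hsv[...,0],hsv[...,1],hsv[...,2]
m=(Z>.03)&(Z<.11)&(X[...,0]>.535)&(X[...,0]<.6)&(X[...,1]>.26)&(X[...,1]<.33)
print(np.round(np.median(X[m],0),4))
E
```

```text
t 5.25 pos [0.4774 0.2828 0.106 ] rpy [-1.7999e+02 -2.0000e-02  1.0290e+01] delta cm [-0.02 -0.01 -0.  ] turn -0.01 F [0.45 1.01 0.68] w 0.013208177281188137
[ 0.04061419  0.00505176 -0.04494784]
[0.5592 0.3001 0.0704]
```

>>> play_rows([
  [0,0,-3,0,0],
  [0,0,-8,0,0],
  [0,0,-14,0,0],
  [0,0,-15,0,0],
  [0,0,-15,0,0],
])

```text
time: 5.92
eef_pos: [0.4772, 0.2826, 0.2561]
eef_rot: [-3.141, -0.0, 0.18]
wrist_force: [0.4, -0.4, -1.5]
gripper_width: 0.0128
gripper_force: 58.8
```

```bash
python3 - <<'E'
from h import *
go(.5693,-.2048,.256,8.6); print(manip.sense()['gripper_force'])
c=read_camera("side"); np.savez("side3.npz",**c)
X=pts(c);Z=X[...,2]
m=(Z>.17)&(Z<.25)&(X[...,0]>.53)&(X[...,0]<.6)&(X[...,1]>.26)&(X[...,1]<.33)
for z in np.arange(.13,.27,.015):
    k=(Z>z)&(Z<z+.015)&(X[...,0]>.53)&(X[...,0]<.6)&(X[...,1]>.26)&(X[...,1]<.33); print(round(z,3),k.sum(),np.round(np.median(X[k],0),4) if k.any() else '')
E
```

```text
t 5.92 pos [0.4772 0.2826 0.2561] rpy [-1.7999e+02 -3.0000e-02  1.0290e+01] delta cm [ 0.35 49.6   0.  ] turn 1.69 F [ 0.38 -0.37 -1.52] w 0.012783458973221848
58.79862606525421
0.13 26 [0.5336 0.2817 0.1394]
0.145 25 [0.5328 0.2765 0.1486]
0.16 2 [0.5606 0.2986 0.1718]
0.175 18 [0.5601 0.2998 0.1824]
0.19 16 [0.5604 0.2999 0.1978]
0.205 19 [0.5601 0.2994 0.2116]
0.22 20 [0.5603 0.2991 0.2267]
0.235 19 [0.5606 0.2995 0.2421]
0.25 22 [0.5606 0.299  0.2564]
0.265 103 [0.5479 0.296  0.2779]
```

>>> play_rows([
  [0.35,49.75,0,1.7,0],
  [0.35,49.75,0,1.7,0],
  [0.35,49.75,0,1.7,0],
  [0.35,49.75,0,1.7,0],
  [0.35,49.75,0,1.7,0],
])

```text
time: 6.6
eef_pos: [0.5334, -0.0261, 0.2526]
eef_rot: [-3.14, 0.005, 0.15]
wrist_force: [0.8, 0.1, -1.3]
gripper_width: 0.013
gripper_force: 58.9
```

```bash
python3 - <<'E'
from h import *
go(.5697,-.2064,.256,8.6)
E
```

```text
t 6.6 pos [ 0.5334 -0.0261  0.2526] rpy [-179.9     0.31    8.6 ] delta cm [ 0.89 18.37 -0.37] turn -0.0 F [ 0.79  0.1  -1.26] w 0.012995902510292994
```

>>> play_rows([
  [0.5,17.8,-0.1,0,0],
  [0.5,17.8,-0.1,0,0],
  [0.5,17.8,-0.1,0,0],
  [0.5,17.8,-0.1,0,0],
  [0.5,17.8,-0.1,0,0],
])

```text
time: 7.22
eef_pos: [0.5652, -0.1988, 0.2539]
eef_rot: [-3.138, 0.005, 0.149]
wrist_force: [-0.6, 1.1, -1.5]
gripper_width: 0.0131
gripper_force: 59.1
```

```bash
python3 - <<'E'
from h import *
go(.5697,-.2064,.256,8.6)
for n in ("side","top"):
    c=read_camera(n); np.savez(f"{n}4.npz",**c)
    X=pts(c);Z=X[...,2]
    if n=="side":
        cv2.imwrite("pics/s4.png",cv2.resize(c["img"][60:260,150:350,::-1],(600,600),interpolation=cv2.INTER_CUBIC))
        for z in np.arange(.15,.26,.015):
            k=(Z>z)&(Z<z+.015)&(X[...,0]>.62)&(X[...,0]<.68)&(X[...,1]>-.23)&(X[...,1]<-.16); print(round(z,3),k.sum(),np.round(np.median(X[k],0),4) if k.any() else '')
E
```

```text
t 7.22 pos [ 0.5652 -0.1988  0.2539] rpy [-179.79    0.26    8.55] delta cm [ 0.33  0.82 -0.21] turn -0.05 F [-0.58  1.09 -1.53] w 0.013056886311947716
0.15 0 
0.165 8 [ 0.649  -0.1831  0.1751]
0.18 17 [ 0.649  -0.1842  0.187 ]
0.195 13 [ 0.6496 -0.1842  0.204 ]
0.21 15 [ 0.6505 -0.1844  0.2163]
0.225 15 [ 0.6498 -0.1849  0.2312]
0.24 17 [ 0.6501 -0.1845  0.246 ]
0.255 18 [ 0.6509 -0.1854  0.2624]
```

View pics/s4.png

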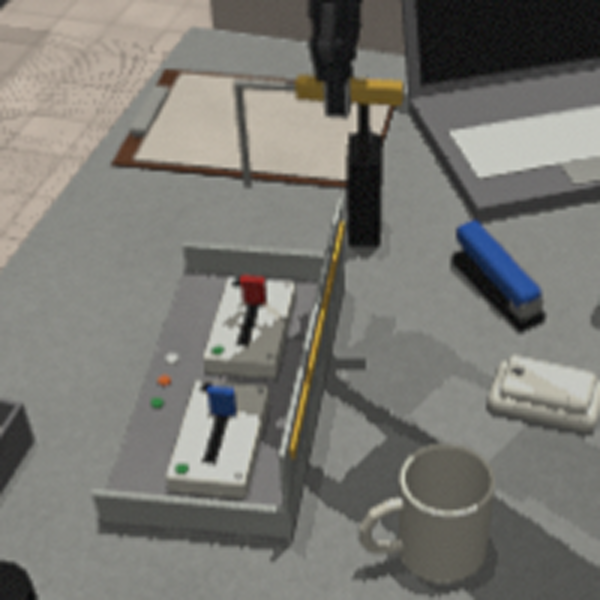

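The side crop shows the rod held over the guard, its leg tip at about (247,185) in the crop. The red lever is at (253,290) and the blue one at (220,402).

>>> play_rows([
  [0.1,0.1,0,0,0],
  [0.1,0.1,0,0,0],
  [0.1,0.1,0,0,0],
])

```text
time: 7.7
eef_pos: [0.5681, -0.2, 0.2572]
eef_rot: [3.141, -0.0, 0.151]
wrist_force: [-0.1, 0.1, -0.2]
gripper_width: 0.0132
gripper_force: 59.1
```

```bash
python3 - <<'E'
from h import *
go(.5697,-.2070,.256,8.6)
c=read_camera("side"); X=pts(c);Z=X[...,2]
k=(Z>.17)&(Z<.25)&(X[...,0]>.62)&(X[...,0]<.68)&(X[...,1]>-.23)&(X[...,1]<-.16); print(k.sum(),np.round(np.median(X[k],0),4),np.round(np.nanmin(Z[(X[...,0]>.62)&(X[...,0]<.68)&(X[...,1]>-.23)&(X[...,1]<-.16)&(Z>.1)]),4))
E
```

```text
t 7.7 pos [ 0.5681 -0.2     0.2572] rpy [ 1.7999e+02 -2.0000e-02  8.6400e+00] delta cm [0.05 0.72 0.12] turn 0.04 F [-0.07  0.08 -0.2 ] w 0.013165132975713227
76 [ 0.6529 -0.1855  0.2141] 0.1706
```

>>> play_rows([
  [0,0.75,0,0,0],
  [0,0.75,3,0,0],
  [0,0.75,6,0,0],
  [0,0.75,8,0,0],
  [0,0.75,8,0,0],
])

```text
time: 8.38
eef_pos: [0.5677, -0.2076, 0.1748]
eef_rot: [-3.139, 0.004, 0.15]
wrist_force: [0.4, 0.6, -1.1]
gripper_width: 0.0129
gripper_force: 59.1
```

```bash
python3 - <<'E'
from h import *
go(.5697,-.2070,.134,8.6)
c=read_camera("side"); X=pts(c);Z=X[...,2]
r=(X[...,0]>.62)&(X[...,0]<.68)&(X[...,1]>-.24)&(X[...,1]<-.16)
k=(Z>.1)&(Z<.17)&r; print(k.sum(),np.round(np.median(X[k],0),4),np.round(np.nanmin(Z[r&(Z>.075)]),4))
cs=[cv2.resize(i,(400,400),interpolation=cv2.INTER_CUBIC) for i in (c["img"][110:200,190:280],read_camera("top")["img"][130:210,300:380])]
cv2.imwrite("pics/s5.png",np.hstack(cs)[...,::-1])
E
```

```text
t 8.38 pos [ 0.5677 -0.2076  0.1748] rpy [-179.87    0.21    8.58] delta cm [ 0.22 -0.02  4.08] turn -0.02 F [ 0.35  0.62 -1.1 ] w 0.012873040751284716
55 [ 0.6514 -0.1921  0.133 ] 0.0902
```

View pics/s5.png

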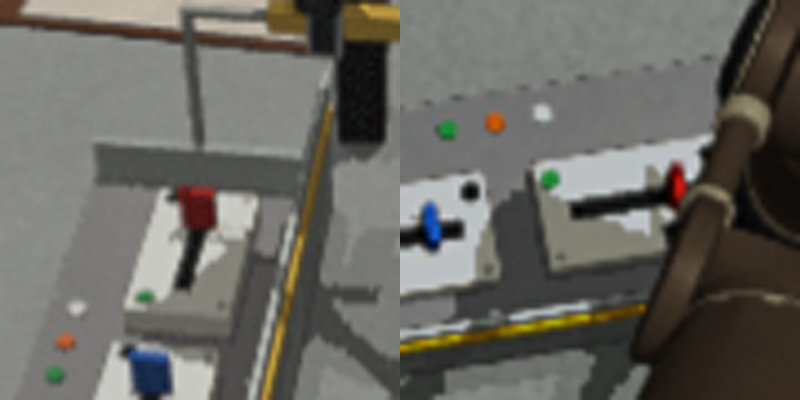

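The crop shows the leg tip at (200,145), behind (−y of) the red lever at (197,205). The gap is about 8 mm, so it's clear to descend.

>>> play_rows([
  [0,0,2,0,0],
  [0,0,3.5,0,0],
  [0,0,4,0,0],
  [0,0,4,0,0],
  [0,0,4,0,0],
])

```text
time: 9.1
eef_pos: [0.5696, -0.2081, 0.1373]
eef_rot: [3.141, -0.001, 0.15]
wrist_force: [-0.8, -0.0, -1.1]
gripper_width: 0.0131
gripper_force: 59.1
```

>>> play_rows([
  [0,0,0,0,0],
  [0,0,0,0,0],
])

```text
time: 9.35
eef_pos: [0.5694, -0.2081, 0.1374]
eef_rot: [3.141, -0.001, 0.15]
wrist_force: [0.0, -0.4, -0.6]
gripper_width: 0.013
gripper_force: 59.1
```

```bash
python3 - <<'E'
from h import *
go(.5697,-.2070,.134,8.6); print(manip.sense()['ft_torque'])
E
```

```text
t 9.35 pos [ 0.5694 -0.2081  0.1374] rpy [ 1.7997e+02 -4.0000e-02  8.5900e+00] delta cm [ 0.04 -0.1   0.34] turn -0.01 F [ 0.02 -0.4  -0.57] w 0.01301783367107981
[0.01362095 0.05318702 0.00283015]
```

>>> play_rows([
  [0,-0.3,0,0,0],
  [0,-0.6,0,0,0],
  [0,-0.9,0,0,0],
  [0,-1.2,0,0,0],
  [0,-1.5,0,0,0],
])

```text
time: 9.98
eef_pos: [0.567, -0.1933, 0.137]
eef_rot: [3.141, -0.0, 0.15]
wrist_force: [0.1, -2.7, -0.6]
gripper_width: 0.0129
gripper_force: 59.1
```

```bash
cat >> h.py <<'E'
def st():
    s=manip.sense(); f=s['wrist_force']; print(round(s['time'],2),np.round(s['eef_pos'],4),'F',np.round(f,2),'Fy',round(-f[0]*np.sin(.15)+f[1]*np.cos(.15),2),'tau',np.round(s['ft_torque'],3),'rpy',np.round(np.degrees(s['eef_rot']),2))
E
python3 -c "
from h import *
st()"
```

```text
9.97 [ 0.567  -0.1933  0.137 ] F [ 0.12 -2.71 -0.6 ] Fy -2.69 tau [-0.556  0.003 -0.19 ] rpy [ 1.7996e+02 -2.0000e-02  8.5900e+00]
```

>>> play_rows([
  [0,-0.3,0,0,0],
  [0,-0.6,0,0,0],
  [0,-0.9,0,0,0],
  [0,-1.2,0,0,0],
  [0,-1.4,0,0,0],
])

```text
time: 10.6
eef_pos: [0.5648, -0.179, 0.1369]
eef_rot: [-3.142, 0.0, 0.15]
wrist_force: [-1.0, -2.3, 0.1]
gripper_width: 0.0126
gripper_force: 59.2
```

```bash
python3 -c "
from h import *
st()
for n in('side','top'):
    c=read_camera(n);X=pts(c);Z=X[...,2]
    hsv=cv2.cvtColor(c['img'],cv2.COLOR_RGB2HSV).astype(int);h,s,v=[hsv[...,i] for i in range(3)]
    m=((h<6)|(h>174))&(s>130)&(v>60)&(Z>.045)&(Z<.08)&(X[...,0]>.6)&(X[...,0]<.7)&(X[...,1]<-.08)&(X[...,1]>-.24)
    p=np.median(X[m],0) if m.any() else np.zeros(3); d=p-[.648,-.1565,0]; print(n,m.sum(),np.round(p,4),'y_sw',round(-d[0]*.149+d[1]*.989,4))
"
```

```text
10.6 [ 0.5648 -0.179   0.1369] F [-1.   -2.28  0.15] Fy -2.11 tau [-0.55   0.039 -0.16 ] rpy [-180.     0.     8.6]
side 42 [ 0.6473 -0.1562  0.0566] y_sw 0.0004
top 1 [ 0.6541 -0.1535  0.0636] y_sw 0.002
```

>>> play_rows([
  [0,-0.1,0,0,0],
  [0,-0.2,0,0,0],
  [0,-0.3,0,0,0],
  [0,-0.4,0,0,0],
  [0,-0.5,0,0,0],
])

```text
time: 11.32
eef_pos: [0.564, -0.1742, 0.1369]
eef_rot: [3.142, 0.0, 0.15]
wrist_force: [-0.6, -1.6, -0.5]
gripper_width: 0.0132
gripper_force: 59.2
```

```bash
python3 -c "
from h import *
st()"
```

```text
11.32 [ 0.564  -0.1742  0.1369] F [-0.55 -1.61 -0.46] Fy -1.51 tau [-0.517  0.016 -0.17 ] rpy [180.     0.     8.59]
```

>>> play_rows([
  [0,-0.1,0,0,0],
  [0,-0.2,0,0,0],
  [0,-0.3,0,0,0],
  [0,-0.4,0,0,0],
  [0,-0.4,0,0,0],
])

```text
time: 11.95
eef_pos: [0.5634, -0.1702, 0.1369]
eef_rot: [-3.141, 0.0, 0.15]
wrist_force: [-0.4, -1.5, -0.1]
gripper_width: 0.0132
gripper_force: 59.2
```

```bash
python3 -c "
from h import *
st()"
```

```text
11.95 [ 0.5634 -0.1702  0.1369] F [-0.44 -1.49 -0.11] Fy -1.41 tau [-0.483  0.026 -0.167] rpy [-179.99    0.      8.6 ]
```

>>> play_rows([
  [0,-0.1,0,0,0],
  [0,-0.2,0,0,0],
  [0,-0.3,0,0,0],
  [0,-0.4,0,0,0],
  [0,-0.4,0,0,0],
])

```text
time: 12.58
eef_pos: [0.5631, -0.167, 0.1371]
eef_rot: [3.14, -0.0, 0.15]
wrist_force: [0.5, -4.2, -0.9]
gripper_width: 0.0129
gripper_force: 59.5
```

```bash
python3 -c "
from h import *
st()"
```

```text
12.57 [ 0.5631 -0.167   0.1371] F [ 0.48 -4.23 -0.95] Fy -4.25 tau [-1.096 -0.065 -0.324] rpy [ 1.7993e+02 -3.0000e-02  8.5900e+00]
```

>>> play_rows([
  [0,-0.1,0,0,0],
  [0,-0.2,0,0,0],
  [0,-0.25,0,0,0],
  [0,-0.25,0,0,0],
])

```text
time: 13.08
eef_pos: [0.563, -0.1653, 0.1372]
eef_rot: [3.139, -0.001, 0.15]
wrist_force: [0.6, -6.8, -0.6]
gripper_width: 0.013
gripper_force: 60.6
```

```bash
python3 -c "
from h import *
st()"
```

```text
13.07 [ 0.563  -0.1653  0.1372] F [ 0.58 -6.8  -0.6 ] Fy -6.81 tau [-1.65  -0.05  -0.576] rpy [ 1.7984e+02 -7.0000e-02  8.5700e+00]
```

>>> play_rows([
  [0,-0.1,0,0,0],
  [0,-0.2,0,0,0],
  [0,-0.23,0,0,0],
  [0,-0.23,0,0,0],
])

```text
time: 13.58
eef_pos: [0.563, -0.1639, 0.1374]
eef_rot: [3.137, -0.002, 0.149]
wrist_force: [0.2, -8.5, -1.6]
gripper_width: 0.0129
gripper_force: 62.4
```

```bash
python3 -c "
from h import *
st()"
```

```text
13.57 [ 0.563  -0.1639  0.1374] F [ 0.24 -8.47 -1.63] Fy -8.41 tau [-2.098 -0.145 -0.654] rpy [ 1.7974e+02 -1.1000e-01  8.5500e+00]
```

>>> play_rows([
  [0,-0.05,0,0,0],
  [0,-0.05,0,0,0],
  [0,-0.05,0,0,0],
  [0,-0.05,0,0,0],
  [0,-0.05,0,0,0],
])

```text
time: 14.2
eef_pos: [0.563, -0.1636, 0.1375]
eef_rot: [3.137, -0.002, 0.149]
wrist_force: [1.9, -8.3, -2.2]
gripper_width: 0.013
gripper_force: 62.9
```

```bash
python3 -c "
from h import *
st()"
```

```text
14.2 [ 0.563  -0.1636  0.1375] F [ 1.87 -8.3  -2.16] Fy -8.49 tau [-2.133 -0.188 -0.73 ] rpy [ 1.7973e+02 -1.2000e-01  8.5400e+00]
```

>>> play_rows([
  [0,0,0,0,0],
  [0,0,0,0,0],
  [0,0,0,0,0],
  [0,0,0,0,0],
  [0,0,0,0,0],
])

```text
time: 14.82
eef_pos: [0.563, -0.1636, 0.1375]
eef_rot: [3.137, -0.002, 0.149]
wrist_force: [-0.1, -8.7, -2.0]
gripper_width: 0.0126
gripper_force: 62.9
```

```bash
python3 -c "
from h import *
st()"
```

```text
14.82 [ 0.563  -0.1636  0.1375] F [-0.08 -8.69 -2.03] Fy -8.58 tau [-2.143 -0.14  -0.686] rpy [ 1.7972e+02 -1.2000e-01  8.5500e+00]
```

>>> play_rows([
  [0,0,0,0,0],
  [0,0,0,0,0],
  [0,0,0,0,0],
  [0,0,0,0,0],
  [0,0,0,0,0],
])

```text
time: 15.45
eef_pos: [0.563, -0.1635, 0.1374]
eef_rot: [3.137, -0.002, 0.149]
wrist_force: [1.6, -8.9, -1.2]
gripper_width: 0.0126
gripper_force: 62.9
```

```bash
python3 -c "
from h import *
st()"
```

```text
15.45 [ 0.563  -0.1635  0.1374] F [ 1.56 -8.93 -1.22] Fy -9.06 tau [-2.102 -0.133 -0.725] rpy [ 1.7973e+02 -1.1000e-01  8.5500e+00]
```

>>> play_rows([
  [0,-0.05,0,0,0],
  [0,-0.05,0,0,0],
  [0,-0.05,0,0,0],
  [0,-0.05,0,0,0],
  [0,-0.05,0,0,0],
])

```text
time: 16.08
eef_pos: [0.563, -0.1632, 0.1375]
eef_rot: [3.136, -0.002, 0.149]
wrist_force: [0.9, -8.8, -2.1]
gripper_width: 0.0133
gripper_force: 63.4
```

>>> play_rows([
  [0,0,0,0,0],
  [0,0,0,0,0],
  [0,0,0,0,0],
  [0,0,0,0,0],
  [0,0,0,0,0],
])

```text
time: 16.7
eef_pos: [0.563, -0.1633, 0.1375]
eef_rot: [3.136, -0.002, 0.149]
wrist_force: [1.3, -8.7, -1.6]
gripper_width: 0.013
gripper_force: 63.4
```

>>> play_rows([
  [0,0,0,0,0],
  [0,0,0,0,0],
  [0,0,0,0,0],
  [0,0,0,0,0],
  [0,0,0,0,0],
])

```text
time: 17.32
eef_pos: [0.563, -0.1632, 0.1375]
eef_rot: [3.136, -0.002, 0.149]
wrist_force: [0.5, -9.2, -2.0]
gripper_width: 0.0131
gripper_force: 63.4
```

```bash
python3 -c "
from h import *
st()"
```

```text
17.32 [ 0.563  -0.1632  0.1375] F [ 0.51 -9.21 -1.95] Fy -9.18 tau [-2.181 -0.158 -0.71 ] rpy [ 1.797e+02 -1.300e-01  8.550e+00]
```

>>> play_rows([
  [0,0.4,0,0,0],
  [0,1.0,0,0,0],
  [0,2.0,0,0,0],
  [0,2.5,0,0,0],
  [0,2.5,0,0,0],
])

```text
time: 17.95
eef_pos: [0.5656, -0.1852, 0.1367]
eef_rot: [-3.141, 0.0, 0.15]
wrist_force: [-1.1, -0.5, -1.4]
gripper_width: 0.0133
gripper_force: 59.1
```

>>> play_rows([
  [0,0,-4,0,0],
  [0,0,-9,0,0],
  [0,0,-12,0,0],
  [0,0,-12,0,0],
  [0,0,-12,0,0],
])

```text
time: 18.58
eef_pos: [0.5647, -0.1847, 0.2552]
eef_rot: [-3.14, 0.002, 0.15]
wrist_force: [-0.2, -0.3, -1.7]
gripper_width: 0.0133
gripper_force: 59.1
```

```bash
python3 - <<'E'
from h import *
st(); go(.4774,.2828,.256,10.3)
c=read_camera('side');X=pts(c);Z=X[...,2]
x0,y0=manip.sense()['eef_pos'][:2]
for z in np.arange(.15,.27,.02):
    k=(Z>z)&(Z<z+.02)&(abs(X[...,0]-x0-.084)<.04)&(abs(X[...,1]-y0-.0125)<.04); print(round(z,3),k.sum(),np.round(np.median(X[k],0)-[x0,y0,0],4) if k.any() else '')
hsv=cv2.cvtColor(c['img'],cv2.COLOR_RGB2HSV).astype(int);h,s,v=[hsv[...,i] for i in range(3)]
for nm,hm,yl in(('red',(h<6)|(h>174),(-.24,-.08)),('blue',(h>105)&(h<128),(-.08,.08))):
    m=hm&(s>130)&(v>60)&(Z>.045)&(Z<.08)&(X[...,0]>.6)&(X[...,0]<.7)&(X[...,1]<yl[1])&(X[...,1]>yl[0])
    print(nm,m.sum(),np.round(np.median(X[m],0),4))
E
```

```text
18.57 [ 0.5647 -0.1847  0.2552] F [-0.22 -0.34 -1.72] Fy -0.3 tau [-0.014 -0.023 -0.017] rpy [-1.799e+02  1.400e-01  8.610e+00]
t 18.57 pos [ 0.5647 -0.1847  0.2552] rpy [-1.799e+02  1.400e-01  8.610e+00] delta cm [ -1.63 -47.53   0.  ] turn -1.69 F [-0.22 -0.34 -1.72] w 0.013343145503806168
0.15 0 
0.17 17 [0.0847 0.0151 0.1804]
0.19 20 [0.0848 0.015  0.1995]
0.21 20 [0.0847 0.0153 0.2211]
0.23 20 [0.0858 0.0141 0.2386]
0.25 23 [0.0864 0.0142 0.2582]
0.27 58 [0.0649 0.0107 0.2759]
red 43 [ 0.6454 -0.1458  0.0566]
blue 48 [ 0.628  -0.0276  0.0566]
```

>>> play_rows([
  [-1.6,-47.3,-0.5,-1.7,0],
  [-1.6,-47.3,-0.5,-1.7,0],
  [-1.6,-47.3,-0.5,-1.7,0],
  [-1.6,-47.3,-0.5,-1.7,0],
  [-1.6,-47.3,-0.5,-1.7,0],
])

```text
time: 19.25
eef_pos: [0.5066, 0.1235, 0.2578]
eef_rot: [-3.141, 0.004, 0.179]
wrist_force: [1.4, 0.7, -1.7]
gripper_width: 0.013
gripper_force: 59.1
```

```bash
python3 -c "
from h import *
go(.4774,.2828,.256,10.3)"
```

```text
t 19.25 pos [0.5066 0.1235 0.2578] rpy [-179.98    0.22   10.28] delta cm [ -0.03 -16.19   0.19] turn -0.02 F [ 1.35  0.75 -1.74] w 0.013004003583844848
```

>>> play_rows([
  [-0.2,-15.7,0.2,0,0],
  [-0.2,-15.7,0.2,0,0],
  [-0.2,-15.7,0.2,0,0],
  [-0.2,-15.7,0.2,0,0],
  [-0.2,-15.7,0.2,0,0],
])

```text
time: 19.88
eef_pos: [0.4778, 0.275, 0.2564]
eef_rot: [3.14, 0.003, 0.18]
wrist_force: [-0.2, -0.5, -1.5]
gripper_width: 0.0128
gripper_force: 59.2
```

>>> play_rows([
  [0,0,0,0,0],
  [0,0,0,0,0],
])

```text
time: 20.12
eef_pos: [0.4789, 0.2749, 0.2581]
eef_rot: [3.141, 0.0, 0.178]
wrist_force: [-0.0, 0.5, -1.4]
gripper_width: 0.0132
gripper_force: 59.2
```

```bash
python3 -c "
from h import *
go(.4774,.2828,.166,10.3)"
```

```text
t 20.12 pos [0.4789 0.2749 0.2581] rpy [1.7999e+02 2.0000e-02 1.0190e+01] delta cm [-0.   -0.81  9.21] turn -0.11 F [-0.03  0.54 -1.42] w 0.013199960949492056
```

>>> play_rows([
  [0,-0.8,0,-0.1,0],
  [0,-0.8,4,-0.1,0],
  [0,-0.8,9,-0.1,0],
  [0,-0.8,9.2,-0.1,0],
  [0,-0.8,9.2,-0.1,0],
])

```text
time: 20.75
eef_pos: [0.478, 0.2844, 0.1674]
eef_rot: [-3.141, -0.002, 0.181]
wrist_force: [1.1, 1.0, 0.1]
gripper_width: 0.0128
gripper_force: 59.1
```

>>> play_rows([
  [0,0,0,0,0],
])

```text
time: 20.88
eef_pos: [0.4791, 0.2849, 0.169]
eef_rot: [-3.14, -0.005, 0.181]
wrist_force: [-0.3, 0.0, -0.8]
gripper_width: 0.013
gripper_force: 59.1
```

```bash
python3 -c "
from h import *
go(.4774,.2828,.1065,10.3)"
```

```text
t 20.88 pos [0.4791 0.2849 0.169 ] rpy [-179.92   -0.28   10.39] delta cm [-0.24  0.18  6.25] turn 0.09 F [-0.27  0.   -0.85] w 0.012960195933224335
```

>>> play_rows([
  [-0.15,0.1,1,0,0],
  [-0.15,0.1,2,0,0],
  [-0.15,0.1,2,0,0],
  [-0.15,0.1,2,0,0],
])

```text
time: 21.38
eef_pos: [0.4757, 0.2825, 0.146]
eef_rot: [3.141, 0.0, 0.181]
wrist_force: [-0.3, -0.5, -0.3]
gripper_width: 0.0131
gripper_force: 59.1
```

```bash
python3 -c "
from h import *
go(.4774,.2828,.1065,10.3)"
```

```text
t 21.38 pos [0.4757 0.2825 0.146 ] rpy [1.7999e+02 3.0000e-02 1.0390e+01] delta cm [0.17 0.   3.95] turn 0.09 F [-0.28 -0.46 -0.27] w 0.013054985958641472
```

>>> play_rows([
  [0.17,0,0.8,0,0],
  [0.17,0,1.6,0,0],
  [0.17,0,2.4,0,0],
  [0.17,0,3.0,0,0],
  [0.17,0,3.0,0,0],
])

```text
time: 22.0
eef_pos: [0.4769, 0.2826, 0.1153]
eef_rot: [3.141, 0.002, 0.181]
wrist_force: [0.5, 0.1, -0.6]
gripper_width: 0.0128
gripper_force: 59.1
```

```bash
python3 -c "
from h import *
go(.4774,.2828,.1060,10.3)"
```

```text
t 22.0 pos [0.4769 0.2826 0.1153] rpy [1.7997e+02 1.0000e-01 1.0400e+01] delta cm [ 0.06 -0.01  0.93] turn 0.1 F [ 0.53  0.13 -0.62] w 0.012818200646305206
```

>>> play_rows([
  [0.03,0,0.4,0.1,0],
  [0.03,0,0.7,0.1,0],
  [0.03,0,0.85,0.1,0],
  [0.03,0,0.9,0.1,0],
  [0.03,0,0.9,0.1,0],
])

```text
time: 22.62
eef_pos: [0.4779, 0.283, 0.1073]
eef_rot: [-3.142, -0.0, 0.18]
wrist_force: [-1.0, -0.6, -1.3]
gripper_width: 0.0132
gripper_force: 59.1
```

```bash
python3 -c "
from h import *
go(.4774,.2828,.1060,10.3);st()"
```

```text
t 22.62 pos [0.4779 0.283  0.1073] rpy [-1.80e+02 -1.00e-02  1.03e+01] delta cm [-0.05  0.01  0.13] turn -0.0 F [-0.96 -0.6  -1.33] w 0.013191633147407917
22.62 [0.4779 0.283  0.1073] F [-0.96 -0.6  -1.33] Fy -0.45 tau [-0.016  0.058  0.034] rpy [-1.80e+02 -1.00e-02  1.03e+01]
```

Still carrying the full weight, about 1 mm above the floor. I'll lower the rest slowly, then release.

>>> play_rows([
  [-0.04,0,0.06,0,0],
  [-0.04,0,0.12,0,0],
  [-0.04,0,0.12,0,0],
  [-0.04,0,0.12,0,0],
])

```text
time: 23.12
eef_pos: [0.4774, 0.2829, 0.106]
eef_rot: [-3.142, -0.0, 0.18]
wrist_force: [-1.2, -0.5, -1.5]
gripper_width: 0.0133
gripper_force: 59.3
```

```bash
python3 -c "
from h import *
go(.4774,.2828,.1060,10.3);st()"
```

```text
t 23.12 pos [0.4774 0.2829 0.106 ] rpy [-180.    -0.    10.3] delta cm [-0.    0.01  0.  ] turn -0.0 F [-1.2  -0.48 -1.48] w 0.013278065117411164
23.12 [0.4774 0.2829 0.106 ] F [-1.2  -0.48 -1.48] Fy -0.29 tau [-0.023  0.029 -0.04 ] rpy [-180.    -0.    10.3]
```

>>> play_rows([
  [0,0,0.03,0,0],
  [0,0,0.05,0,0],
  [0,0,0.05,0,0],
])

```text
time: 23.5
eef_pos: [0.4774, 0.2829, 0.106]
eef_rot: [3.142, 0.0, 0.18]
wrist_force: [-2.0, -1.7, 3.7]
gripper_width: 0.013
gripper_force: 59.7
```

>>> play_rows([
  [0,0,0,0,0.15],
  [0,0,0,0,0.25],
  [0,0,0,0,0.4],
  [0,0,0,0,0.7],
  [0,0,0,0,1],
])

```text
time: 24.12
eef_pos: [0.4774, 0.2829, 0.1053]
eef_rot: [3.142, 0.0, 0.18]
wrist_force: [0.3, 0.2, -0.1]
gripper_width: 0.0692
gripper_force: 0.0
```

>>> play_rows([
  [0,0,0,0,1],
  [0,0,0,0,1],
  [0,0,-2,0,1],
  [0,0,-5,0,1],
  [0,0,-8,0,1],
])

```text
time: 24.75
eef_pos: [0.4772, 0.2828, 0.1861]
eef_rot: [3.141, 0.001, 0.18]
wrist_force: [-0.0, -0.1, 0.7]
gripper_width: 0.0855
gripper_force: 0.0
```

>>> play_rows([
  [0,0,-5,0,1],
  [0,4,-10,0,1],
  [-4,12,-12,0,1],
  [-7,17,-12,0,1],
  [-10,22,-12,0,1],
])

```text
time: 25.38
eef_pos: [0.4253, 0.0668, 0.3059]
eef_rot: [3.141, -0.002, 0.181]
wrist_force: [0.1, -2.6, 0.3]
gripper_width: 0.0854
gripper_force: 0.0
```

```bash
sed -i 's/0\.npz/9.npz/' a.py; python3 - <<'E'
from h import *
st()
cs=[]
for n,sl in (("top",np.s_[130:270,170:390]),("side",np.s_[130:350,170:340])):
    c=read_camera(n); np.savez(f"{n}9.npz",**c); cs.append(cv2.resize(c["img"][sl],(400,400)))
cv2.imwrite("pics/end.png",np.hstack(cs)[...,::-1])
E
python3 a.py | grep -E "handle|red|blue"
```

```text
25.38 [0.4253 0.0668 0.3059] F [ 0.15 -2.58  0.34] Fy -2.57 tau [-0.018 -0.045 -0.041] rpy [ 1.7995e+02 -1.2000e-01  1.0350e+01]
top handle (array([468.2, 282.6]), array([89.3, 14.7]), 10.2, 159) 0.1332819614351366
red [343, 165, 4, 8, 19] (array([ 644.1, -146.3]), array([21.3,  7.2]), 8.5, 19) [ 0.644  -0.1467  0.0639] 0.0715
blue [305, 171, 3, 8, 19] (array([625.7, -28.2]), array([ 6.4, 22.4]), 89.4, 19) [ 0.6253 -0.0279  0.0639] 0.0673
side handle (array([468.3, 281.2]), array([87.2, 15.5]), 11.3, 368) 0.13314282718144554
red [229, 160, 7, 6, 41] (array([ 645.7, -146.7]), array([18.4,  9.1]), 15.4, 41) [ 0.6454 -0.1453  0.058 ] 0.0647
blue [219, 189, 9, 7, 47] (array([628.6, -27.6]), array([ 6. , 22.2]), 85.3, 47) [ 0.6282 -0.0274  0.0586] 0.066
```

View pics/end.png

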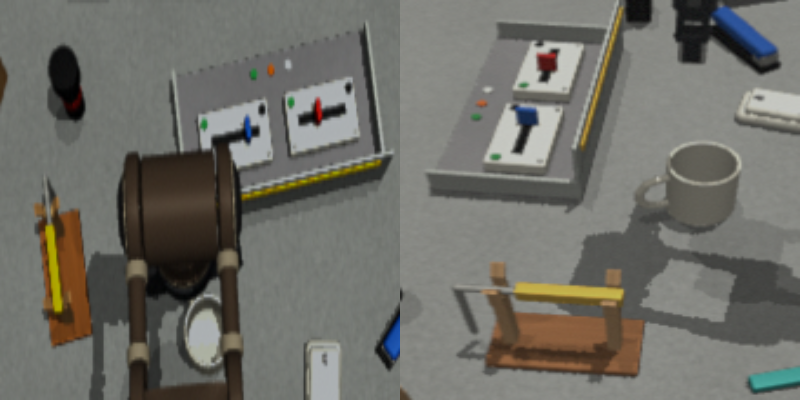

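The final picture shows the rod seated in both forks as it was (handle at (570,292) in the crop). The red lever has moved to its stop, the blue lever has not moved, and the arm is clear.

>>> play_rows([
  [0,0,0,0,1],
  [0,0,0,0,1],
  [0,0,0,0,1],
])

```text
time: 25.85
eef_pos: [0.426, 0.0696, 0.3048]
eef_rot: [-3.141, 0.0, 0.182]
wrist_force: [-0.4, 0.5, -0.7]
gripper_width: 0.0853
gripper_force: 0.0
```

```bash
python3 -c "
from h import *
print(manip.hand_in())"
```

```text
the job is handed in; nothing more can be done
None
```

The job is handed in at about 26 s: the red lever was slid to its stop and held there at about 9 N for over 3 s (highest wrist reading about 9.2 N), the rod is back in its cradle and released, and the blue lever has not moved.

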